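Load four tube stubs onto their purge heads

TASK

The four steel tube stubs waiting in a row on the pegs of the prep rack are due to be welded, so load them on the argon purge manifold. Each stub goes, bevelled end up as it stands, over the one purge head in the manifold's row that is made for its size (the spigot whose seal rings just fill its bore, or the argon leaks), and must be fully home with its foot flat on that head's flange. Leave all four upright, released and still.

Things in the scene. Friction and masses are not known exactly. Their poses are not given: they have to be found in the camera images.
- stub_28_mid (a point): centre, half-way up on the axis, of the loose steel tube stub of 28 mm outside diameter (the smallest): 60 mm long, bore 23 mm, open at both ends, z along its axis (up, bevelled end on top), yaw means nothing. At the start it stands over a peg of the prep rack, its foot 14 mm above the bench, up to 3 mm off the peg's axis.
- seat_28 (a point): purge head for the 28 mm stub: point on its axis at its flange's top face, z up; fixed, 40 mm above the bench. Flange: bright steel disc 38 mm across. Spigot on it: 18 mm thick, straight for 14 mm, then tapering to 8 mm at its tip, 35 mm up; two black seal rings reach to 23 mm and give no resistance. A stub fully home has its centre 30 mm above this point.
- stub_35_mid (a point): centre, half-way up on the axis, of the loose steel tube stub of 35 mm outside diameter: 60 mm long, bore 30 mm, open at both ends, z along its axis (up, bevelled end on top), yaw means nothing. At the start it stands over a peg of the prep rack, its foot 14 mm above the bench, up to 3 mm off the peg's axis.
- seat_35 (a point): purge head for the 35 mm stub: point on its axis at its flange's top face, z up; fixed, 40 mm above the bench. Flange: bright steel disc 45 mm across. Spigot on it: 25 mm thick, straight for 14 mm, then tapering to 11 mm at its tip, 35 mm up; two black seal rings reach to 30 mm and give no resistance. A stub fully home has its centre 30 mm above this point.
- stub_42_mid (a point): centre, half-way up on the axis, of the loose steel tube stub of 42 mm outside diameter: 60 mm long, bore 37 mm, open at both ends, z along its axis (up, bevelled end on top), yaw means nothing. At the start it stands over a peg of the prep rack, its foot 14 mm above the bench, up to 3 mm off the peg's axis.
- seat_42 (a point): purge head for the 42 mm stub: point on its axis at its flange's top face, z up; fixed, 40 mm above the bench. Flange: bright steel disc 52 mm across. Spigot on it: 32 mm thick, straight for 14 mm, then tapering to 14 mm at its tip, 35 mm up; two black seal rings reach to 37 mm and give no resistance. A stub fully home has its centre 30 mm above this point.
- stub_54_mid (a point): centre, half-way up on the axis, of the loose steel tube stub of 54 mm outside diameter (the largest): 60 mm long, bore 49 mm, open at both ends, z along its axis (up, bevelled end on top), yaw means nothing. At the start it stands over a peg of the prep rack, its foot 14 mm above the bench, up to 3 mm off the peg's axis.
- seat_54 (a point): purge head for the 54 mm stub: point on its axis at its flange's top face, z up; fixed, 40 mm above the bench. Flange: bright steel disc 64 mm across. Spigot on it: 44 mm thick, straight for 14 mm, then tapering to 20 mm at its tip, 35 mm up; two black seal rings reach to 49 mm and give no resistance. A stub fully home has its centre 30 mm above this point.
- prep_rack: dark steel rack the stubs come from: plate 330 x 74 mm, top 14 mm above the bench; four equal 12 mm pegs, 42 mm tall, at -114, -38, +38, +114 mm along its x axis; a rod loop, top 52 mm above the bench, across each end. Fixed. Origin at the centre of its underside, x along the row, z up.
- manifold: purge manifold: dark steel bar 316 x 50 mm, top 30 mm above the bench, brass hose tail at its +x end, small brass screws along one side; carries the four purge heads at -114, -38, +38, +114 mm along its x axis, their order differing at every start. Fixed. Origin at the centre of its underside, x along the row, z up.
There are look-alikes about, which are no part of the job. What is shaped like the part that bears stub_28_mid but purple is not meant. What is shaped like the part that bears stub_35_mid but blue is not meant.

How it is judged:
By the outcome, as a careful person would: the job done as asked, in the order asked, and still so for the second after the job is handed in, with the robot touching nothing.
It also fails if it takes over 112 s, if anything falls off the work surface, if the arm or the gripper's body presses on something with over 40 N, if the wrist force passes 120 N, or if a joint passes its speed limit or range.

ROBOT

A 6-joint arm with a two-finger parallel gripper is mounted at the origin on a cart in front of the work surface, level with it; the furniture and walls round the work are solid. World frame = base frame: x ahead of the robot, y to its left, z up, the work surface at z = 0. Lengths are in m, angles in rad, forces in N, time in s.
With the tool pointing down it reaches from about 0.35 to 0.975 m from the base axis. Payload 4.9 kg.
Tool frame: the origin (TCP) lies at the very end of the fingers, on their centre line; the grasp point (between the pads) lies 19 mm behind it; z points along the fingers, y is the line along which they close (so a half turn about z gives the same grasp; the last joint's range is limited). The gripper opens to 85 mm and grips with 20 to 120 N. Pads are 22 mm wide; open, the fingers measure 114 mm over their backs; the gripper's body (76 mm by 85 mm) begins 54 mm behind the grasp point. The pads swing forward as they close: fully open they stand 13 mm farther back than shut.
Start: joints at [-1.466, 0.053, 1.613, -0, 1.476, -0.119], TCP at [0.139, -0.609, 0.231] pointing down, gripper open.
Joint ranges: [-3.01, 3.01], [-1.01, 2.22], [0.06, 2.58], [-1.02, 4.17], [0.09, 2.62], [-3.14, 3.14]. Speed limits (rad/s): [2.57, 2.57, 3.14, 3.14, 3.14, 3.14].

INTERFACE

Orientations are given as a unit quaternion [w, x, y, z].
In Python, from plant import manip gives the robot as it stands.
- The arm moves only by the tool play_rows, never from a script. Its argument "series" is a list that holds one entry, the list of rows, each a list of 7 numbers: the shift along the world's x, y, z in m, then the turn, a rotation vector about the world's x, y, z in degrees, then the opening, from 0 (shut) to 1 (fully open). In form: [[[dx, dy, dz, rx, ry, rz, grip], ...]]. A call has 1 to 10 rows; each row shifts and turns the commanded pose from where the row before left it; what a row does not reach is not made up. A row lasts 1/10 s, in which the tool goes at most 50 mm and 8.59 degrees, less where a joint would pass 70% of its speed; a pose out of reach is approached as far as the arm can. A call with a gripper value outside its range is refused whole. The fingers move at their own pace and stop on an object; the grip force is fixed at half the most. Time passes only in rows, so rows that do not move let the fingers close. It gives the time, the measured TCP pose, the force, the opening and the grip force at its end, in the units of the state.
- manip.state(): the state, without advancing time (a new reading comes with each control period).
- manip.grab_frame(name): name is "scene" or "top" or "wrist"; returns a dict with "frame" (400x640x3 uint8, blue, green, red), "mtx" (3x3 intrinsics, pixels), "R" (3x3) and "t" (3): a world point X has camera coordinates R X + t. Camera axes: x right, y down, z forward; pixel columns grow to the right and rows downward; lengths in m; the calibration is good to about 2 mm. A picture is of the moment at which its call begins. There is no depth.
- manip.job_done(): hands the job in; it is judged then, once.
The state is a dict: "time": time; "joint_pos": joint angles; "joint_vel": joint speeds; "joint_efforts": joint torques, N m; "tool_pos": TCP position; "tool_rot": TCP orientation; "contact_force": force on the tool from outside, world axes, zero at the start; "ft_torque": the same for the moment, N m; "gripper_width": opening from 0.0 (shut) to 1.0 (fully open); "grasp_force": force on a finger pad.
Only numpy, scipy, OpenCV 4.12 (cv2) and the standard library are available. Lean on these libraries where they do the work, as an engineer would, in place of code of your own. Each camera call takes 0.05 s, during which the arm holds its last target. There are 200 camera calls.

## Working session

There is one attempt and no reset: what is moved stays moved. The work goes in short steps, Python scripts to look and compute and a tool call to move; the robot and the scene stay as the last step left them, time stands still between calls to the robot, and variables do not carry over. Pictures are saved under pics/ and viewed, at most 14 in all, crops included, and the job is handed in when it is done.

Besides the shell and the picture viewer there is one more tool, called after "Call:" by a JSON object that holds its "fn" and its "kwargs", one argument or row to a line. play_rows: Moves the arm, as the interface text tells. Its arguments: {"type":"object","properties":{"series":{"type":"array"}},"required":["series"]}

```bash
mkdir -p pics
cat > h.py <<'E'
from plant import manip
import numpy as np, cv2
def ray(f,u,v,z):
    d=f["R"].T@np.linalg.inv(f["mtx"])@np.array([u,v,1.]); c=-f["R"].T@f["t"]
    return c+d*(z-c[2])/d[2]
def proj(f,X):
    p=f["mtx"]@(f["R"]@np.array(X)+f["t"]); return p[:2]/p[2]
E
python3 - <<'E'
from h import *
for n in("scene","top"):
    f=manip.grab_frame(n); cv2.imwrite(f"pics/{n}0.png",f["frame"]); print(n,-f["R"].T@f["t"]); 
    np.savez(f"{n}0.npz",**f)
print(manip.state())
E
```

```text
scene [-0.06977888  0.46999345  0.86986175]
top [0.41109372 0.05426822 1.27580524]
{'time': 0.1, 'joint_pos': array([-1.46598763e+00,  5.33010488e-02,  1.61414837e+00, -3.37470519e-05,
        1.47599374e+00, -1.18991363e-01]), 'joint_vel': array([-0.00027538, -0.00161438, -0.00245096, -0.00040944,  0.00106528,
        0.00077939]), 'joint_efforts': array([ 1.20056859e-03, -3.94898629e+01, -3.71368396e+01, -5.49544393e-05,
        3.86835527e-03,  3.10778475e-06]), 'tool_pos': array([ 0.13864784, -0.60885384,  0.2301846 ]), 'tool_rot': array([-9.25345457e-04,  9.93745116e-01,  1.11668202e-01, -1.02346509e-05]), 'contact_force': array([-0.48425461,  0.15892718, -0.69717873]), 'ft_torque': array([ 0.00917599, -0.00600831,  0.03160004]), 'grasp_force': 0.0, 'gripper_width': 0.9991270819046411}
```

View pics/top0.png

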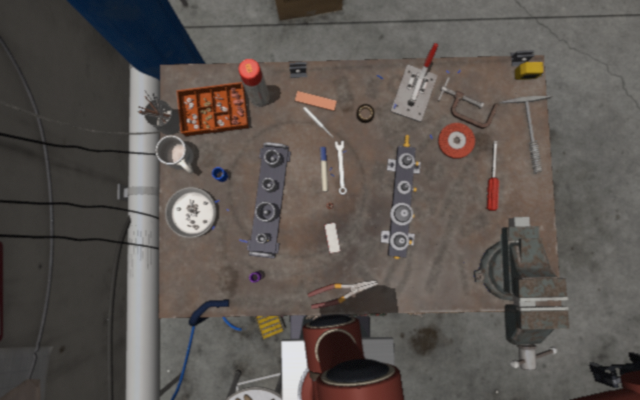

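View pics/scene0.png

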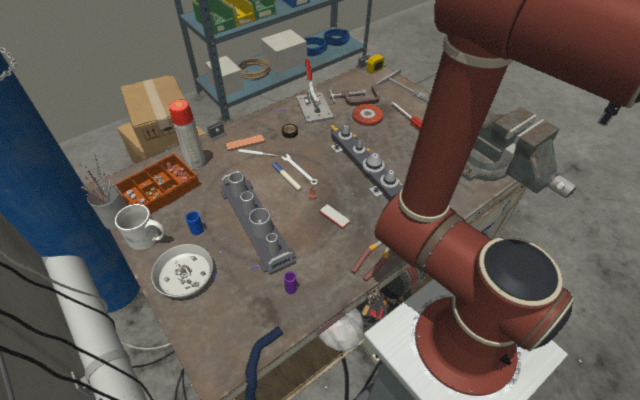

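The top view shows the rack on the left with stubs at about (274,157), (269,184), (266,211) and (263,238). The manifold is on the right, with heads at about (406,159), (404,187), (401,213) and (400,241). Look-alikes: the blue tube at (220,174) and the purple one at (257,276), both loose on the bench, neither is meant. The dark ring at (366,113) isn't a stub either. The targets are the four grey tubes on the rack. Next is a close crop to check that and measure.

Run:
```python
from h import *
f=dict(np.load("top0.npz")); im=f["frame"]
a=cv2.resize(im[135:265,235:300],None,fx=4.5,fy=4.5,interpolation=cv2.INTER_CUBIC)
b=cv2.resize(im[135:265,370:435],None,fx=4.5,fy=4.5,interpolation=cv2.INTER_CUBIC)
cv2.imwrite("pics/crop.png",np.hstack([a,b]))
for p in[(274,157),(269,184),(266,211),(263,238)]: print(ray(f,*p,.074).round(3))
for p in[(406,159),(404,187),(401,213),(400,241)]: print(ray(f,*p,.075).round(3))
print(f["mtx"])
```

```text
[0.667 0.163 0.074]
[0.591 0.178 0.074]
[0.517 0.187 0.074]
[0.443 0.197 0.074]
[ 0.652 -0.202  0.075]
[ 0.574 -0.193  0.075]
[ 0.503 -0.182  0.075]
[ 0.426 -0.176  0.075]
[[440.08160807   0.         310.91297779]
 [  0.         440.08160807 210.6031828 ]
 [  0.           0.           1.        ]]
```

View pics/crop.png

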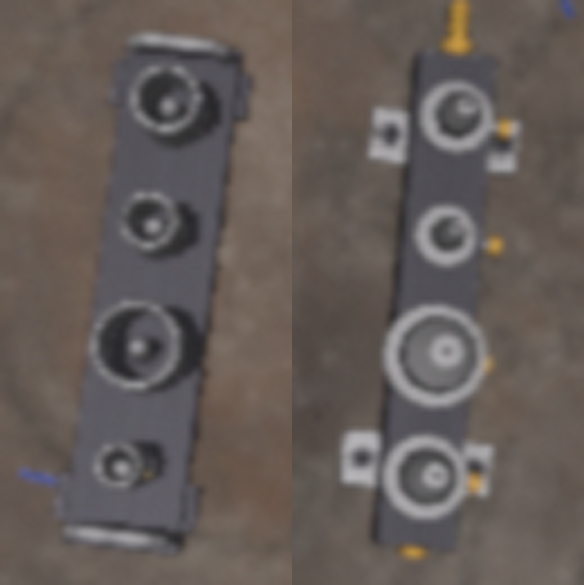

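The crop confirms the order from far to near. Rack: 42, 35, 54, 28. Manifold flanges: 35, 28, 54, 42. I'll hover over the manifold for a wrist view.

Call:
{"fn": "play_rows", "kwargs": {
  "series": [
    [[0.034,0.034,0.01,0,0,-1.9,1],[0.034,0.034,0.01,0,0,-1.9,1],[0.034,0.034,0.01,0,0,-1.9,1],[0.034,0.034,0.01,0,0,-1.9,1],[0.034,0.034,0.01,0,0,-1.9,1],[0.034,0.034,0.01,0,0,-1.9,1],[0.034,0.034,0.01,0,0,-1.9,1],[0.034,0.034,0.01,0,0,-1.9,1],[0.034,0.034,0.01,0,0,-1.9,1],[0.034,0.034,0.01,0,0,-1.9,1]]
  ]
}}

```text
time: 1.1
tool_pos: [0.4796, -0.2676, 0.3313]
tool_rot: [-0.0, 0.999, -0.055, -0.0]
contact_force: [0.5, -1.7, -0.3]
gripper_width: 1.0
grasp_force: 0.0
```

Run:
```python
from h import *
f=manip.grab_frame("wrist"); s=manip.state(); print(s["time"],s["tool_pos"],s["tool_rot"],s["joint_pos"])
C=-f["R"].T@f["t"];print(C,f["R"],f["mtx"][0,0],C-s["tool_pos"])
```

```text
1.15 [ 0.48408186 -0.26291653  0.33326293] [-0.00158471  0.99865688 -0.05171824  0.00267186] [-0.6355178  -0.16678333  1.65607183  0.00560727  1.64959108  1.03921063]
[ 0.56333857 -0.27649825  0.47416067] [[-1.08265644e-01 -9.94121964e-01 -2.66274407e-04]
 [-9.39916994e-01  1.02275164e-01  3.25723557e-01]
 [-3.23781708e-01  3.55149465e-02 -9.45465015e-01]] 345.4305674658943 [ 0.07925671 -0.01358172  0.14089774]
```

Call:
{"fn": "play_rows", "kwargs": {
  "series": [
    [[0.03,0.024,0,0,0,0,1],[0.03,0.024,0,0,0,0,1],[0.03,0.024,0,0,0,0,1],[0,0,0,0,0,0,1],[0,0,0,0,0,0,1],[0,0,0,0,0,0,1]]
  ]
}}

```text
time: 1.75
tool_pos: [0.5681, -0.1979, 0.3309]
tool_rot: [0.0, 0.999, -0.054, -0.0]
contact_force: [-0.1, -0.6, -0.2]
gripper_width: 0.999
grasp_force: 0.0
```

Run:
```python
from h import *
f=manip.grab_frame("wrist"); s=manip.state(); print(s["time"],s["tool_pos"],s["tool_rot"],s["joint_vel"].round(3))
np.savez("wm.npz",**f); cv2.imwrite("pics/wm.png",f["frame"])
t=dict(np.load("top0.npz"))
for p in[(406,159),(404,187),(401,213),(400,241)]: print(proj(f,ray(t,*p,.075)).round())
```

```text
1.8 [ 0.56802346 -0.19811241  0.3311254 ] [ 3.47205451e-05  9.98514347e-01 -5.44889294e-02 -2.31853854e-04] [-0.005 -0.007  0.001  0.003  0.002 -0.001]
[316.  80.]
[316. 151.]
[314. 209.]
[316. 263.]
```

View pics/wm.png

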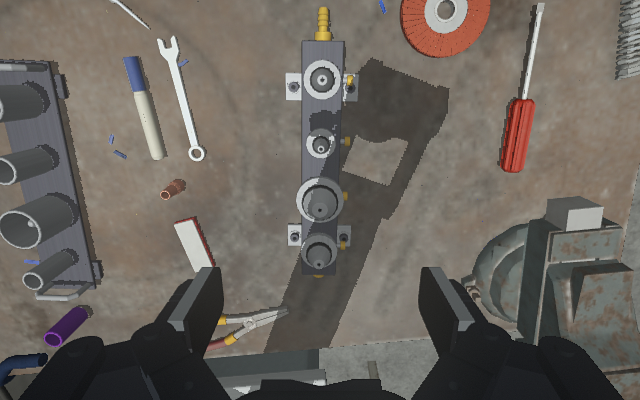

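The wrist view shows the manifold with flanges at about (322,80), (321,144), (320,199) and (319,251). I'll enlarge the region and fit the flange discs.

Run:
```python
from h import *
f=dict(np.load("wm.npz")); im=f["frame"]
hsv=cv2.cvtColor(im,cv2.COLOR_BGR2HSV)
a=cv2.resize(im[50:285,280:360],None,fx=2.5,fy=2.5,interpolation=cv2.INTER_CUBIC)
g=cv2.cvtColor(im,cv2.COLOR_BGR2GRAY)
outs=[a]
for th in(125,150):
    m=(g>th).astype(np.uint8)*255
    outs.append(cv2.cvtColor(cv2.resize(m[50:285,280:360],None,fx=2.5,fy=2.5,interpolation=cv2.INTER_NEAREST),cv2.COLOR_GRAY2BGR))
    n,l,st,ce=cv2.connectedComponentsWithStats(m[50:285,280:360])
    for i in range(1,n):
        if st[i,4]<60: continue
        c=max(cv2.findContours((l==i).astype(np.uint8),0,1)[0],key=len); h=cv2.convexHull(c)
        e=cv2.fitEllipse(h); u,v=e[0][0]+280,e[0][1]+50; X=ray(f,u,v,.04)
        L=ray(f,u-e[1][1]/2,v,.04);R=ray(f,u+e[1][1]/2,v,.04)
        print(th,round(u,1),round(v,1),np.round(e[1],1),X.round(4),np.linalg.norm(R-L).round(4))
cv2.imwrite("pics/wmc.png",np.hstack(outs))
```

```text
125 292.7 61.4 [13.9 19.6] [ 0.6749 -0.1764  0.04  ] 0.0229
125 321.6 79.1 [37.2 39.9] [ 0.6518 -0.2079  0.04  ] 0.0474
125 293.4 85.1 [19.4 38.6] [ 0.6487 -0.1737  0.04  ] 0.0461
125 347.9 81.6 [10.9 40.8] [ 0.6457 -0.2387  0.04  ] 0.0486
125 321.6 79.6 [ 9.8 11.1] [ 0.6513 -0.2078  0.04  ] 0.0132
125 317.2 146.4 [19.6 27.2] [ 0.5726 -0.1937  0.04  ] 0.0343
125 292.2 145.3 [12.7 18.1] [ 0.5773 -0.1626  0.04  ] 0.0229
125 313.6 199.1 [35.3 42.4] [ 0.5031 -0.1812  0.04  ] 0.0563
125 295.0 236.4 [18.7 30. ] [ 0.4517 -0.1494  0.04  ] 0.0414
150 321.6 79.3 [36.8 39.1] [ 0.6516 -0.2078  0.04  ] 0.0464
150 293.0 86.3 [16.6 53.4] [ 0.6474 -0.173   0.04  ] 0.0638
150 321.7 79.6 [ 9.9 10.2] [ 0.6513 -0.2079  0.04  ] 0.0121
150 345.9 85.0 [10.3 30. ] [ 0.6421 -0.236   0.04  ] 0.0358
150 317.0 146.9 [18.6 26.5] [ 0.572  -0.1935  0.04  ] 0.0335
150 318.3 199.9 [43.7 44.8] [ 0.5013 -0.1873  0.04  ] 0.0597Traceback (most recent call last):
  File "<stdin>", line 14, in <module>
cv2.error: OpenCV(4.12.0) /io/opencv/modules/imgproc/src/shapedescr.cpp:361: error: (-201:Incorrect size of input array) There should be at least 5 points to fit the ellipse in function 'fitEllipseNoDirect'
```

Run:
```python
from h import *
f=dict(np.load("wm.npz")); im=f["frame"]
a=cv2.resize(im[175:285,270:370],None,fx=5,fy=5,interpolation=cv2.INTER_CUBIC)
cv2.imwrite("pics/wmc.png",a)
```

```text
(no output)
```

View pics/wmc.png

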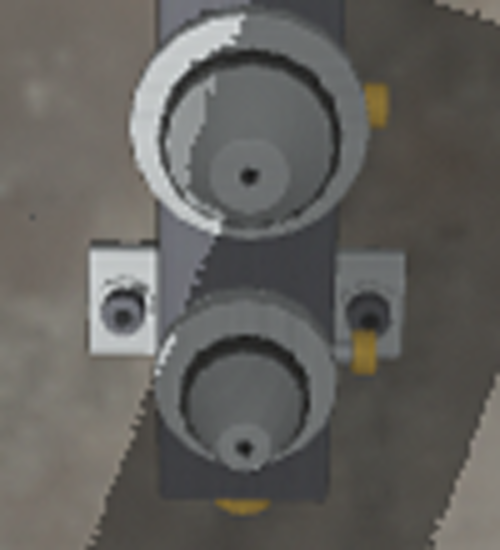

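The crop shows flange 54 centred at about (319,200) and flange 42 at about (319,251). Each spigot tip has a dark centre dot, for example at (319.6,209.8) and (318.6,264). I'll use the dots (z = 0.075) and check them against the 76 mm pitch.

```bash
cat >> h.py <<'E'
def dot(g,u,v,r=4,w=2):
    u,v=int(round(u)),int(round(v)); p=g[v-r:v+r+1,u-r:u+r+1].astype(float)
    y,x=np.unravel_index(p.argmin(),p.shape); v0,u0=v-r+y,u-r+x
    q=g[v0-w:v0+w+1,u0-w:u0+w+1].astype(float); q=np.clip(np.median(q)-10-q,0,None)
    Y,X=np.mgrid[-w:w+1,-w:w+1]; return u0+(q*X).sum()/q.sum(), v0+(q*Y).sum()/q.sum()
E
python3 - <<'E'
from h import *
f=dict(np.load("wm.npz")); g=cv2.cvtColor(f["frame"],cv2.COLOR_BGR2GRAY)
P=[]
for u,v in[(321.6,79.6),(321,147),(319.6,209.8),(318.6,264)]:
    d=dot(g,u,v); P.append(ray(f,*d,.075)); print(np.round(d,1),P[-1].round(4))
P=np.array(P)[:,:2]
k=np.array([114,38,-38,-114])/1000; m=P.mean(0); s=(k[:,None]*P).sum(0)/(k@k)
print("scale",np.linalg.norm(s),"ang",np.degrees(np.arctan2(s[1],s[0]))); u=s/np.linalg.norm(s)
fit=m+k[:,None]*u; print(fit.round(4),(P-fit).round(4))
# flange edges 54 and 42 in px -> z .04
for e in[[(295.6,200),(343.2,200)],[(300.6,252),(336.8,252)]]:
    L,R=[ray(f,*q,.04) for q in e]; print(((L+R)/2).round(4),np.linalg.norm(L-R))
E
```

```text
[322.   79.5] [ 0.6514 -0.2082  0.075 ]
[320.6 148.6] [ 0.5759 -0.1985  0.075 ]
[319.4 209.8] [ 0.5004 -0.1888  0.075 ]
[318.5 264.2] [ 0.4249 -0.1793  0.075 ]
scale 1.0014672047259598 ang -7.270620710270429
[[ 0.6512 -0.2081]
 [ 0.5758 -0.1985]
 [ 0.5004 -0.1889]
 [ 0.4251 -0.1793]] [[ 0.0001 -0.0001]
 [ 0.0001  0.    ]
 [-0.0001  0.0001]
 [-0.0002 -0.    ]]
[ 0.501  -0.1887  0.04  ] 0.06333568233063673
[ 0.4242 -0.1793  0.04  ] 0.050810659538028526
```

Call:
{"fn": "play_rows", "kwargs": {
  "series": [
    [[0,0.038,0,0,0,-0.2,1],[0,0.038,0,0,0,-0.2,1],[0,0.038,0,0,0,-0.2,1],[0,0.038,0,0,0,-0.2,1],[0,0.038,0,0,0,-0.2,1],[0,0.038,0,0,0,-0.2,1],[0,0.038,0,0,0,-0.2,1],[0,0.038,0,0,0,-0.2,1],[0,0.038,0,0,0,-0.2,1],[0,0.038,0,0,0,-0.2,1]]
  ]
}}

```text
time: 2.8
tool_pos: [0.5685, 0.1828, 0.3316]
tool_rot: [0.0, 0.997, -0.072, 0.0]
contact_force: [0.4, -0.5, 0.2]
gripper_width: 1.006
grasp_force: 0.0
```

Call:
{"fn": "play_rows", "kwargs": {
  "series": [
    [[0,0,0,0,0,0,1],[0,0,0,0,0,0,1],[0,0,0,0,0,0,1]]
  ]
}}

```text
time: 3.1
tool_pos: [0.5688, 0.1812, 0.3314]
tool_rot: [0.0, 0.997, -0.072, 0.0]
contact_force: [-0.8, 0.2, -0.3]
gripper_width: 1.001
grasp_force: 0.0
```

Run:
```python
from h import *
f=manip.grab_frame("wrist"); s=manip.state(); print(s["time"],s["tool_pos"],s["tool_rot"],s["joint_vel"].round(3))
np.savez("wr.npz",**f); cv2.imwrite("pics/wr.png",cv2.resize(f["frame"][30:290,250:400],None,fx=2.3,fy=2.3,interpolation=cv2.INTER_CUBIC))
t=dict(np.load("top0.npz"))
for p in[(274,157),(269,184),(266,211),(263,238)]: print(proj(f,ray(t,*p,.074)).round())
```

```text
3.15 [0.56884659 0.18105241 0.33139436] [ 1.49635459e-04  9.97377919e-01 -7.23688912e-02  9.36759912e-05] [-0.003  0.001  0.    -0.    -0.001  0.001]
[324.  65.]
[321. 136.]
[322. 197.]
[323. 252.]
```

View pics/wr.png

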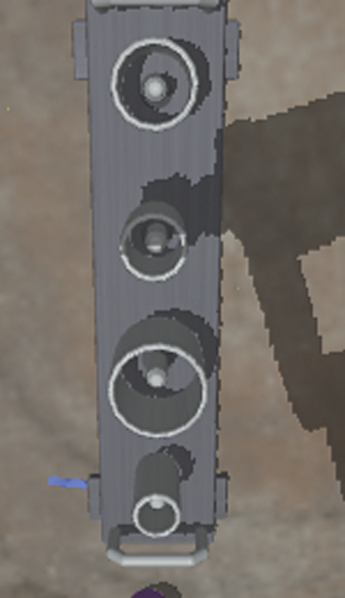

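The crop shows the four stubs with bright rims at image pixels of about (317,66), (317,137), (319,200) and (318,254). I'll fit ellipses to them.

Run:
```python
from h import *
f=dict(np.load("wr.npz")); g=cv2.cvtColor(f["frame"],cv2.COLOR_BGR2GRAY)
P=[]
for (u,v),r,D in zip([(317,66.5),(317,137.4),(318.7,199.6),(317.8,254.3)],[21,18,24,14],[42,35,54,28]):
  for th in(140,165):
    Y,X=np.nonzero(g>th); d=np.hypot(X-u,Y-v); k=(d<r)&(d>r*.5)
    pts=np.c_[X[k],Y[k]].astype(np.float32)
    e=cv2.fitEllipse(cv2.convexHull(pts)); c=e[0]
    L,R=ray(f,c[0]-max(e[1])/2,c[1],.074),ray(f,c[0]+max(e[1])/2,c[1],.074)
    print(D,th,len(pts),np.round(c,1),np.round(e[1],1),ray(f,*c,.074).round(4),np.linalg.norm(L-R).round(4))
```

```text
42 140 252 [316.5  66.3] [37.2 39.9] [0.6662 0.1717 0.074 ] 0.0432
42 165 193 [316.5  66.2] [36.8 39.2] [0.6662 0.1717 0.074 ] 0.0424
35 140 78 [316.3 137.9] [27.1 28.6] [0.5896 0.1833 0.074 ] 0.033
35 165 59 [316.  137.2] [27.9 29.2] [0.5905 0.1836 0.074 ] 0.0338
54 140 238 [318.2 199.5] [40.3 42.7] [0.5147 0.1922 0.074 ] 0.0524
54 165 174 [318.1 199.6] [39.7 42.1] [0.5146 0.1923 0.074 ] 0.0517
28 140 99 [317.6 253.8] [18.2 19.9] [0.441  0.2038 0.074 ] 0.0259
28 165 73 [317.7 253.9] [17.8 19.6] [0.4409 0.2037 0.074 ] 0.0255
```

Sizes match and the row bears −8.1°. I'll start with the 42.

Call:
{"fn": "play_rows", "kwargs": {
  "series": [
    [[0.0324,-0.0031,-0.035,0,0,0,1],[0.0324,-0.0031,-0.035,0,0,0,1],[0.0325,-0.0031,-0.035,0,0,0,1],[0,0,-0.045,0,0,0,1],[0,0,-0.045,0,0,0,1],[0,0,-0.045,0,0,0,1],[0,0,-0.035,0,0,0,1],[0,0,-0.02,0,0,0,1],[0,0,0,0,0,0,1],[0,0,0,0,0,0,1]]
  ]
}}

```text
time: 4.15
tool_pos: [0.6664, 0.1722, 0.0368]
tool_rot: [0.0, 0.997, -0.072, 0.0]
contact_force: [-0.0, -0.6, 0.4]
gripper_width: 1.0
grasp_force: 0.0
```

Run:
```python
from h import *
f=manip.grab_frame("wrist"); s=manip.state(); print(s["tool_pos"])
np.savez("g1.npz",**f); cv2.imwrite("pics/g1.png",f["frame"])
```

```text
[0.66741054 0.17260763 0.03827004]
```

View pics/g1.png

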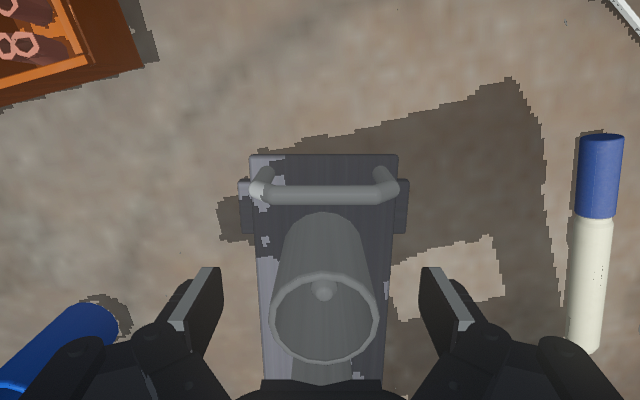

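The stub's rim is centred at about (324,318) and sits between the fingers. I'll close, and compute the rim position from this view too.

Run:
```python
from h import *
f=dict(np.load("g1.npz")); print(ray(f,324,318,.074), ray(f,270,318,.074)-ray(f,378.5,318,.074))
```

```text
[0.66752393 0.17103264 0.074     ] [5.69702527e-03 3.94561706e-02 1.38777878e-17]
```

Call:
{"fn": "play_rows", "kwargs": {
  "series": [
    [[0,0,0,0,0,0,0],[0,0,0,0,0,0,0],[0,0,0,0,0,0,0],[0,0,0,0,0,0,0],[0,0,0,0,0,0,0],[0,0,0,0,0,0,0]]
  ]
}}

```text
time: 4.8
tool_pos: [0.6672, 0.1734, 0.0381]
tool_rot: [-0.0, 0.997, -0.071, 0.001]
contact_force: [-0.9, -0.6, 5.7]
gripper_width: 0.46
grasp_force: 60.9
```

Call:
{"fn": "play_rows", "kwargs": {
  "series": [
    [[0,0,0.015,0,0,0,0],[0,0,0.035,0,0,0,0],[0,0,0.04,0,0,0,0],[0,0,0.035,0,0,0,0],[-0.03,-0.03,0,0,0,0,0],[-0.03,-0.04,0,0,0,0,0],[-0.03,-0.04,0,0,0,0,0],[-0.025,-0.04,0,0,0,0,0],[-0.025,-0.04,0,0,0,0,0],[-0.025,-0.04,0,0,0,0,0]]
  ]
}}

```text
time: 5.8
tool_pos: [0.4994, -0.0577, 0.1614]
tool_rot: [-0.0, 0.997, -0.071, -0.0]
contact_force: [1.2, -1.6, -0.0]
gripper_width: 0.463
grasp_force: 60.7
```

Call:
{"fn": "play_rows", "kwargs": {
  "series": [
    [[-0.025,-0.04,0,0,0,0.5,0],[-0.025,-0.04,0,0,0,0.5,0],[-0.025,-0.04,0,0,0,0,0],[-0.001,-0.0015,0,0,0,0,0],[0,0,0,0,0,0,0],[0,0,0,0,0,0,0],[0,0,0,0,0,0,0]]
  ]
}}

```text
time: 6.5
tool_pos: [0.4255, -0.1771, 0.1613]
tool_rot: [-0.0, 0.998, -0.062, -0.0]
contact_force: [0.5, 0.3, -1.4]
gripper_width: 0.463
grasp_force: 60.8
```

Run:
```python
from h import *
f=manip.grab_frame("wrist"); s=manip.state(); print(s["time"],s["tool_pos"],s["contact_force"],s["gripper_width"])
np.savez("p1.npz",**f); cv2.imwrite("pics/p1.png",f["frame"]); print(proj(f,[.4251,-.1793,.04]),proj(f,[.4251,-.1793,.075]))
```

```text
6.55 [ 0.42551957 -0.17709712  0.16124236] [ 0.38430493 -0.01410499 -0.90515311] 0.461102469848828
[323.73833602 190.45012749] [324.13762808 205.50327301]
```

View pics/p1.png

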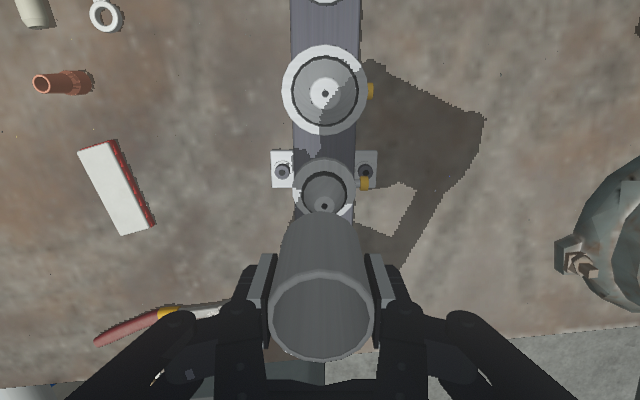

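Tip prediction agrees with the image (324,206). The stub's rim is at about (321,317).

Run:
```python
from h import *
f=dict(np.load("p1.npz")); X=ray(f,321.5,316,.199); print(X, ray(f,270,316,.199)-ray(f,373,316,.199))
```

```text
[ 0.42798892 -0.17753344  0.199     ] [0.00457654 0.03729597 0.        ]
```

Call:
{"fn": "play_rows", "kwargs": {
  "series": [
    [[-0.0005,-0.002,-0.03,0,0,0,0],[0,0,-0.03,0,0,0,0],[0,0,0,0,0,0,0],[0,0,0,0,0,0,0]]
  ]
}}

```text
time: 6.95
tool_pos: [0.4246, -0.1794, 0.1012]
tool_rot: [-0.0, 0.998, -0.062, -0.001]
contact_force: [1.0, -0.5, -0.5]
gripper_width: 0.465
grasp_force: 60.9
```

Call:
{"fn": "play_rows", "kwargs": {
  "series": [
    [[0,0,-0.01,0,0,0,0],[0,0,-0.01,0,0,0,0],[0,0,-0.007,0,0,0,0],[0,0,-0.005,0,0,0,0],[0,0,0,0,0,0,0]]
  ]
}}

```text
time: 7.45
tool_pos: [0.4239, -0.1798, 0.0683]
tool_rot: [-0.0, 0.998, -0.063, -0.001]
contact_force: [0.5, 0.5, -2.7]
gripper_width: 0.463
grasp_force: 60.9
```

Call:
{"fn": "play_rows", "kwargs": {
  "series": [
    [[0,0,-0.002,0,0,0,0],[0,0,-0.002,0,0,0,0],[0,0,-0.0015,0,0,0,0],[0,0,0,0,0,0,0]]
  ]
}}

```text
time: 7.85
tool_pos: [0.4248, -0.1804, 0.0641]
tool_rot: [0.0, 0.998, -0.063, 0.0]
contact_force: [-1.0, 0.8, 0.9]
gripper_width: 0.46
grasp_force: 61.0
```

Call:
{"fn": "play_rows", "kwargs": {
  "series": [
    [[0,0,-0.001,0,0,0,0],[0,0,-0.001,0,0,0,0],[0,0,0,0,0,0,0]]
  ]
}}

```text
time: 8.15
tool_pos: [0.4249, -0.1805, 0.064]
tool_rot: [-0.0, 0.998, -0.062, -0.0]
contact_force: [-5.7, 3.5, 11.6]
gripper_width: 0.466
grasp_force: 62.3
```

Call:
{"fn": "play_rows", "kwargs": {
  "series": [
    [[0,0,0,0,0,0,1],[0,0,0,0,0,0,1],[0,0,0,0,0,0,1],[0,0,0,0,0,0,1],[0,0,0.03,0,0,0,1],[0,0,0.045,0,0,0,1],[0,0,0.045,0,0,0,1],[0,0,0.045,0,0,0,1],[0,0,0,0,0,0,1],[0,0,0,0,0,0,1]]
  ]
}}

```text
time: 9.15
tool_pos: [0.4251, -0.1806, 0.2281]
tool_rot: [0.001, 0.998, -0.063, 0.001]
contact_force: [-0.1, 0.3, -0.0]
gripper_width: 0.996
grasp_force: 0.0
```

Run:
```python
from h import *
f=manip.grab_frame("wrist"); s=manip.state(); print(s["time"],s["tool_pos"],s["gripper_width"])
np.savez("c1.npz",**f); cv2.imwrite("pics/c1.png",f["frame"]); print(proj(f,[.4251,-.1793,.04]),proj(f,[.4251,-.1793,.1]))
```

```text
9.2 [ 0.42425227 -0.18003046  0.22608246] 1.0014544575128053
[319.36016357 170.39919558] [319.1917555  188.39362728]
```

View pics/c1.png

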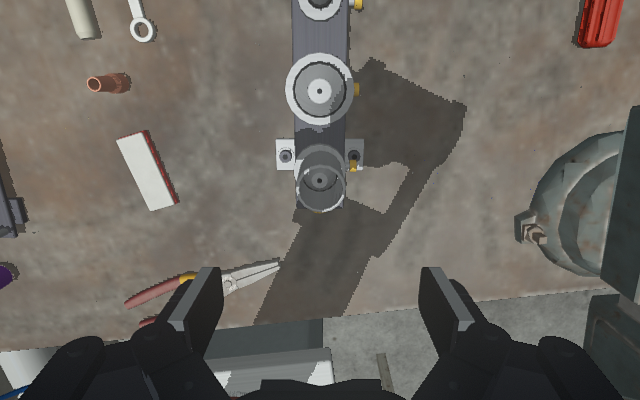

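The 42 is home: its rim is at (320,188), as predicted for z = 0.1. Next the 54.

Call:
{"fn": "play_rows", "kwargs": {
  "series": [
    [[0.009,0.0372,0,0,0,-0.5,1],[0.009,0.0372,0,0,0,-0.5,1],[0.009,0.0372,0,0,0,0,1],[0.009,0.0372,0,0,0,0,1],[0.009,0.0372,0,0,0,0,1],[0.009,0.0372,0,0,0,0,1],[0.009,0.0372,0,0,0,0,1],[0.009,0.0372,-0.02,0,0,0,1],[0.009,0.0372,-0.02,0,0,0,1],[0.009,0.0372,-0.02,0,0,0,1]]
  ]
}}

```text
time: 10.2
tool_pos: [0.5131, 0.1931, 0.1632]
tool_rot: [0.001, 0.997, -0.071, -0.002]
contact_force: [0.2, -0.6, 1.0]
gripper_width: 0.998
grasp_force: 0.0
```

Call:
{"fn": "play_rows", "kwargs": {
  "series": [
    [[0,0,-0.03,0,0,0,1],[0,0,0,0,0,0,1],[0,0,0,0,0,0,1]]
  ]
}}

```text
time: 10.5
tool_pos: [0.5129, 0.1913, 0.1345]
tool_rot: [0.001, 0.997, -0.071, -0.002]
contact_force: [0.3, 0.3, 0.5]
gripper_width: 0.999
grasp_force: 0.0
```

Call:
{"fn": "play_rows", "kwargs": {
  "series": [
    [[0.0015,0.0008,-0.03,0,0,0,1],[0,0,-0.04,0,0,0,1],[0,0,-0.0275,0,0,0,1],[0,0,0,0,0,0,1],[0,0,0,0,0,0,0],[0,0,0,0,0,0,0],[0,0,0,0,0,0,0],[0,0,0,0,0,0,0],[0,0,0,0,0,0,0]]
  ]
}}

```text
time: 11.4
tool_pos: [0.5187, 0.1929, 0.043]
tool_rot: [-0.001, 0.997, -0.071, 0.003]
contact_force: [-1.0, -1.9, 6.1]
gripper_width: 0.598
grasp_force: 63.1
```

Call:
{"fn": "play_rows", "kwargs": {
  "series": [
    [[0,0,0.015,0,0,0,0],[0,0,0.035,0,0,0,0],[0,0,0.04,0,0,0,0],[0,0,0.035,0,0,0,0],[-0.001,-0.04,0,0,0,0.5,0],[-0.001,-0.04,0,0,0,0.5,0],[-0.002,-0.04,0,0,0,0,0],[-0.002,-0.04,0,0,0,0,0],[-0.002,-0.04,0,0,0,0,0],[-0.002,-0.04,0,0,0,0,0]]
  ]
}}

```text
time: 12.4
tool_pos: [0.5057, -0.0488, 0.1657]
tool_rot: [0.0, 0.998, -0.062, 0.001]
contact_force: [-0.1, 0.1, -1.7]
gripper_width: 0.599
grasp_force: 63.3
```

Call:
{"fn": "play_rows", "kwargs": {
  "series": [
    [[-0.002,-0.04,0,0,0,0,0],[-0.002,-0.04,0,0,0,0,0],[0,-0.04,0,0,0,0,0],[0,-0.021,0,0,0,0,0],[0,0,0,0,0,0,0],[0,0,0,0,0,0,0]]
  ]
}}

```text
time: 13.0
tool_pos: [0.5019, -0.1883, 0.165]
tool_rot: [-0.0, 0.998, -0.063, 0.0]
contact_force: [0.1, -0.2, -2.4]
gripper_width: 0.595
grasp_force: 63.4
```

Run:
```python
from h import *
f=manip.grab_frame("wrist"); s=manip.state(); print(s["time"],s["tool_pos"],s["gripper_width"])
np.savez("p2.npz",**f); cv2.imwrite("pics/p2.png",f["frame"]); print(proj(f,[.5004,-.1889,.04]),proj(f,[.5004,-.1889,.075]))
```

```text
13.05 [ 0.5019603  -0.18770696  0.16482299] 0.6000164034527719
[321.9645679  190.69860271] [322.11523842 205.50750368]
```

View pics/p2.png

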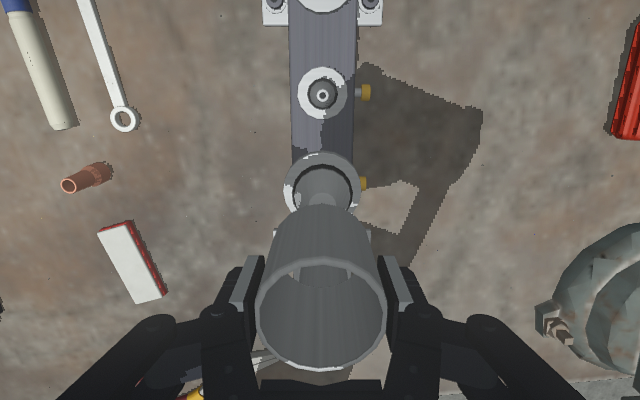

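The stub is held, with its rim centred at about (322,313). I'll compute the in-hand offset.

Run:
```python
from h import *
f=dict(np.load("p2.npz"))
for z in(.196,.2):
  print(ray(f,322,313,z), np.linalg.norm(ray(f,257,313,z)-ray(f,387,313,z)))
f=dict(np.load("p1.npz"))
print(np.linalg.norm(ray(f,268,315,.199)-ray(f,375,315,.199)))
```

```text
[ 0.50054891 -0.18844624  0.196     ] 0.05030832659658292
[ 0.50357644 -0.18881122  0.2       ] 0.048511819618666206
0.03899093826009365
```

Call:
{"fn": "play_rows", "kwargs": {
  "series": [
    [[-0.0012,-0.0008,-0.03,0,0,0,0],[0,0,-0.03,0,0,0,0],[0,0,-0.01,0,0,0,0],[0,0,-0.01,0,0,0,0],[0,0,-0.006,0,0,0,0],[0,0,-0.004,0,0,0,0],[0,0,0,0,0,0,0]]
  ]
}}

```text
time: 13.75
tool_pos: [0.5018, -0.1893, 0.075]
tool_rot: [0.0, 0.998, -0.063, 0.001]
contact_force: [2.6, -0.2, -2.7]
gripper_width: 0.596
grasp_force: 63.3
```

Call:
{"fn": "play_rows", "kwargs": {
  "series": [
    [[-0.0005,0,-0.003,0,0,0,0],[0,0,-0.002,0,0,0,0],[0,0,-0.002,0,0,0,0],[0,0,0,0,0,0,0]]
  ]
}}

```text
time: 14.15
tool_pos: [0.502, -0.1899, 0.0691]
tool_rot: [0.001, 0.998, -0.063, 0.002]
contact_force: [4.9, -0.6, 4.2]
gripper_width: 0.597
grasp_force: 64.0
```

Call:
{"fn": "play_rows", "kwargs": {
  "series": [
    [[0.0015,0.0005,0,0,0,0,0],[0,0,-0.001,0,0,0,0],[0,0,-0.001,0,0,0,0],[0,0,0,0,0,0,0]]
  ]
}}

```text
time: 14.55
tool_pos: [0.5022, -0.1898, 0.0689]
tool_rot: [0.001, 0.998, -0.062, -0.0]
contact_force: [-5.4, 1.8, 18.8]
gripper_width: 0.599
grasp_force: 65.5
```

Home at the expected height, with 19 N of seating force. I'll release and move to the 35.

Call:
{"fn": "play_rows", "kwargs": {
  "series": [
    [[0,0,0,0,0,0,1],[0,0,0,0,0,0,1],[0,0,0,0,0,0,1],[0,0,0,0,0,0,1],[0,0,0.025,0,0,0,1],[0,0,0.045,0,0,0,1],[0,0,0.045,0,0,0,1],[0,0,0.045,0,0,0,1],[0,0,0,0,0,0,1],[0,0,0,0,0,0,1]]
  ]
}}

```text
time: 15.55
tool_pos: [0.5023, -0.189, 0.2267]
tool_rot: [0.001, 0.998, -0.063, 0.001]
contact_force: [0.1, -0.6, -0.1]
gripper_width: 0.999
grasp_force: 0.0
```

Run:
```python
from h import *
f=manip.grab_frame("wrist"); s=manip.state(); print(s["time"],s["tool_pos"],s["tool_rot"],s["gripper_width"])
np.savez("c2.npz",**f); u,v=proj(f,[.5004,-.1889,.1]);print(u,v)
print(proj(f,[.5004,-.1889,.075]),dot(cv2.cvtColor(f["frame"],cv2.COLOR_BGR2GRAY),*proj(f,[.5004,-.1889,.075])))
u,v=int(u),int(v); cv2.imwrite("pics/c2.png",cv2.resize(f["frame"][v-70:v+60,u-80:u+80],None,fx=4,fy=4))
```

```text
15.6 [ 0.50145375 -0.18851559  0.22460422] [-1.84649794e-04  9.98039934e-01 -6.25781290e-02 -4.83205615e-04] 1.00208192235401
320.9203867816278 190.93477510193713
[320.86953793 182.40423918] (np.float64(320.72680412371136), np.float64(182.07731958762886))
```

View pics/c2.png

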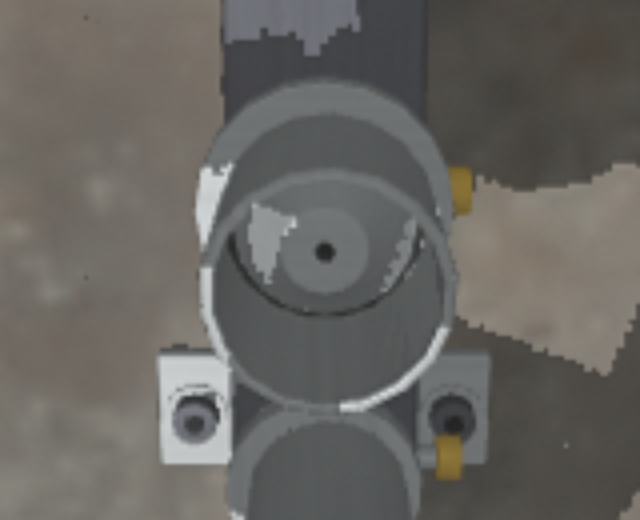

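Call:
{"fn": "play_rows", "kwargs": {
  "series": [
    [[0.009,0.0373,0,0,0,-0.5,1],[0.009,0.0373,0,0,0,-0.5,1],[0.009,0.0373,0,0,0,0,1],[0.009,0.0373,0,0,0,0,1],[0.009,0.0373,0,0,0,0,1],[0.009,0.0373,0,0,0,0,1],[0.009,0.0373,-0.01,0,0,0,1],[0.009,0.0373,-0.03,0,0,0,1],[0.008,0.0373,-0.03,0,0,0,1],[0.008,0.0373,-0.03,0,0,0,1]]
  ]
}}

```text
time: 16.6
tool_pos: [0.5882, 0.1856, 0.1213]
tool_rot: [0.001, 0.997, -0.071, -0.002]
contact_force: [0.7, -0.3, 0.1]
gripper_width: 1.002
grasp_force: 0.0
```

Call:
{"fn": "play_rows", "kwargs": {
  "series": [
    [[0,0,0,0,0,0,1],[0,0,0,0,0,0,1],[0,0,0,0,0,0,1]]
  ]
}}

```text
time: 16.9
tool_pos: [0.5896, 0.1836, 0.1249]
tool_rot: [0.0, 0.997, -0.072, -0.0]
contact_force: [-0.7, -0.7, 0.8]
gripper_width: 1.003
grasp_force: 0.0
```

The 54 is home: its rim is at about (322,192) against a predicted (321,191). Now to grip the 35.

Call:
{"fn": "play_rows", "kwargs": {
  "series": [
    [[0.0005,0,-0.03,0,0,0,1],[0,0,-0.04,0,0,0,1],[0,0,-0.016,0,0,0,1],[0,0,0,0,0,0,1],[0,0,0,0,0,0,0],[0,0,0,0,0,0,0],[0,0,0,0,0,0,0],[0,0,0,0,0,0,0],[0,0,0,0,0,0,0],[0,0,0,0,0,0,0]]
  ]
}}

```text
time: 17.9
tool_pos: [0.5918, 0.1845, 0.0417]
tool_rot: [-0.0, 0.997, -0.071, 0.002]
contact_force: [-2.0, -1.6, 5.8]
gripper_width: 0.378
grasp_force: 59.3
```

Run:
```python
from h import *
s=manip.state(); print(s["time"],s["tool_pos"],s["tool_rot"],s["gripper_width"],s["contact_force"])
```

```text
17.9 [0.59177084 0.18447758 0.0416804 ] [-2.02913817e-04  9.97461367e-01 -7.11917258e-02  1.58710627e-03] 0.37837345246580817 [-2.04472249 -1.56925749  5.79659183]
```

Call:
{"fn": "play_rows", "kwargs": {
  "series": [
    [[0,0,0.015,0,0,0,0],[0,0,0.035,0,0,0,0],[0,0,0.04,0,0,0,0],[0,0,0.035,0,0,0,0],[0.006,-0.04,0,0,0,0.5,0],[0.006,-0.04,0,0,0,0.5,0],[0.006,-0.04,0,0,0,0,0],[0.006,-0.04,0,0,0,0,0],[0.006,-0.04,0,0,0,0,0],[0.006,-0.04,0,0,0,0,0]]
  ]
}}

```text
time: 18.9
tool_pos: [0.6262, -0.0571, 0.1651]
tool_rot: [-0.0, 0.998, -0.062, 0.0]
contact_force: [0.3, -0.3, -0.7]
gripper_width: 0.38
grasp_force: 59.8
```

Call:
{"fn": "play_rows", "kwargs": {
  "series": [
    [[0.006,-0.04,0,0,0,0,0],[0.006,-0.04,0,0,0,0,0],[0.007,-0.04,0,0,0,0,0],[0.006,-0.03,0,0,0,0,0],[0,0,0,0,0,0,0],[0,0,0,0,0,0,0]]
  ]
}}

```text
time: 19.5
tool_pos: [0.6511, -0.206, 0.1646]
tool_rot: [-0.0, 0.998, -0.063, -0.0]
contact_force: [0.3, 1.3, -2.1]
gripper_width: 0.38
grasp_force: 59.9
```

Call:
{"fn": "play_rows", "kwargs": {
  "series": [
    [[0.0008,-0.0018,-0.03,0,0,0,0],[0,0,-0.03,0,0,0,0],[0,0,-0.01,0,0,0,0],[0,0,-0.01,0,0,0,0],[0,0,-0.006,0,0,0,0],[0,0,-0.003,0,0,0,0],[0,0,0,0,0,0,0]]
  ]
}}

```text
time: 20.2
tool_pos: [0.6525, -0.2075, 0.076]
tool_rot: [0.0, 0.998, -0.063, 0.0]
contact_force: [0.2, 0.2, -2.4]
gripper_width: 0.382
grasp_force: 59.9
```

Call:
{"fn": "play_rows", "kwargs": {
  "series": [
    [[0,0,-0.003,0,0,0,0],[0,0,-0.002,0,0,0,0],[0,0,-0.002,0,0,0,0],[0,0,0,0,0,0,0]]
  ]
}}

```text
time: 20.6
tool_pos: [0.6519, -0.2075, 0.068]
tool_rot: [-0.0, 0.998, -0.063, -0.0]
contact_force: [-0.7, -0.5, -1.6]
gripper_width: 0.377
grasp_force: 59.9
```

Call:
{"fn": "play_rows", "kwargs": {
  "series": [
    [[0,0,-0.0015,0,0,0,0],[0,0,-0.001,0,0,0,0],[0,0,0,0,0,0,0]]
  ]
}}

```text
time: 20.9
tool_pos: [0.6523, -0.2076, 0.0677]
tool_rot: [0.0, 0.998, -0.063, -0.0]
contact_force: [-4.0, 1.1, 6.2]
gripper_width: 0.38
grasp_force: 60.7
```

Call:
{"fn": "play_rows", "kwargs": {
  "series": [
    [[0,0,0,0,0,0,1],[0,0,0,0,0,0,1],[0,0,0,0,0,0,1],[0,0,0,0,0,0,1],[0,0,0.025,0,0,0,1],[0,0,0.045,0,0,0,1],[0,0,0.045,0,0,0,1],[0,0,0.045,0,0,0,1],[0,0,0,0,0,0,1],[0,0,0,0,0,0,1]]
  ]
}}

```text
time: 21.9
tool_pos: [0.653, -0.2079, 0.2281]
tool_rot: [0.001, 0.998, -0.063, 0.002]
contact_force: [-0.3, 0.4, -0.3]
gripper_width: 1.002
grasp_force: 0.0
```

Run:
```python
from h import *
f=manip.grab_frame("wrist"); s=manip.state(); print(s["time"],s["tool_pos"],s["gripper_width"])
np.savez("c3.npz",**f); u,v=proj(f,[.6512,-.2081,.1]);print(u,v)
u,v=int(u),int(v); cv2.imwrite("pics/c3.png",cv2.resize(f["frame"][v-70:v+60,u-80:u+80],None,fx=4,fy=4))
```

```text
21.95 [ 0.65195414 -0.20740935  0.22547658] 0.9996003674717495
321.2807721450788 190.41902942892332
```

Call:
{"fn": "play_rows", "kwargs": {
  "series": [
    [[-0.0211,0.0411,0,0,0,-0.5,1],[-0.0211,0.0411,0,0,0,-0.5,1],[-0.0211,0.0411,0,0,0,0,1],[-0.0211,0.0411,0,0,0,0,1],[-0.0211,0.0411,0,0,0,0,1],[-0.0211,0.0411,0,0,0,0,1],[-0.0211,0.0411,0,0,0,0,1],[-0.0211,0.0411,0,0,0,0,1],[-0.0211,0.0411,-0.01,0,0,0,1],[-0.0211,0.0411,-0.02,0,0,0,1]]
  ]
}}

```text
time: 22.95
tool_pos: [0.4401, 0.2046, 0.1949]
tool_rot: [-0.0, 0.997, -0.071, 0.0]
contact_force: [-0.0, 1.1, -0.8]
gripper_width: 0.997
grasp_force: 0.0
```

Call:
{"fn": "play_rows", "kwargs": {
  "series": [
    [[0,0,-0.035,0,0,0,1],[0,0,-0.035,0,0,0,1],[0,0,0,0,0,0,1],[0,0,0,0,0,0,1]]
  ]
}}

```text
time: 23.35
tool_pos: [0.44, 0.2028, 0.1243]
tool_rot: [0.001, 0.997, -0.071, -0.002]
contact_force: [1.1, 0.8, 0.6]
gripper_width: 0.999
grasp_force: 0.0
```

View pics/c3.png

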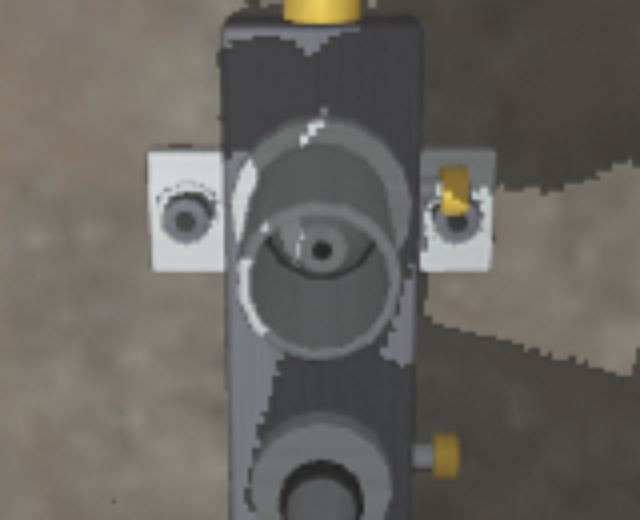

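The 35 is home: its rim is at the predicted pixel. Now the 28.

Call:
{"fn": "play_rows", "kwargs": {
  "series": [
    [[0.0008,0.0008,-0.03,0,0,0,1],[0,0,-0.04,0,0,0,1],[0,0,-0.0155,0,0,0,1],[0,0,0,0,0,0,1],[0,0,0,0,0,0,0],[0,0,0,0,0,0,0],[0,0,0,0,0,0,0],[0,0,0,0,0,0,0],[0,0,0,0,0,0,0],[0,0,0,0,0,0,0]]
  ]
}}

```text
time: 24.35
tool_pos: [0.4431, 0.2043, 0.0419]
tool_rot: [-0.0, 0.997, -0.071, 0.001]
contact_force: [-0.6, -0.8, 6.6]
gripper_width: 0.29
grasp_force: 58.7
```

Call:
{"fn": "play_rows", "kwargs": {
  "series": [
    [[0,0,0.015,0,0,0,0],[0,0,0.035,0,0,0,0],[0,0,0.04,0,0,0,0],[0,0,0.035,0,0,0,0],[0.013,-0.04,0,0,0,0.5,0],[0.013,-0.04,0,0,0,0.5,0],[0.013,-0.04,0,0,0,0,0],[0.013,-0.04,0,0,0,0,0],[0.013,-0.04,0,0,0,0,0],[0.013,-0.04,0,0,0,0,0]]
  ]
}}

```text
time: 25.35
tool_pos: [0.52, -0.0375, 0.1651]
tool_rot: [-0.0, 0.998, -0.063, -0.0]
contact_force: [0.6, -0.3, -0.5]
gripper_width: 0.293
grasp_force: 59.0
```

Call:
{"fn": "play_rows", "kwargs": {
  "series": [
    [[0.014,-0.04,0,0,0,0,0],[0.014,-0.04,0,0,0,0,0],[0.014,-0.04,0,0,0,0,0],[0.014,-0.04,0,0,0,0,0],[0,0,0,0,0,0,0],[0,0,0,0,0,0,0],[0,0,0,0,0,0,0]]
  ]
}}

```text
time: 26.05
tool_pos: [0.5756, -0.195, 0.1648]
tool_rot: [-0.0, 0.998, -0.062, -0.001]
contact_force: [0.4, 0.3, -0.5]
gripper_width: 0.294
grasp_force: 59.1
```

Run:
```python
from h import *
f=manip.grab_frame("wrist"); s=manip.state(); print(s["time"],s["tool_pos"],s["gripper_width"])
np.savez("p4.npz",**f); cv2.imwrite("pics/p4.png",f["frame"][100:400,180:460]); print(proj(f,[.5758,-.1985,.075]))
print(proj(f,s["tool_pos"]+[0,0,.034]))
```

```text
26.1 [ 0.57561526 -0.19472074  0.16501812] 0.29800687609777243
[325.88167499 202.60476883]
[320.44094464 315.53304183]
```

View pics/p4.png

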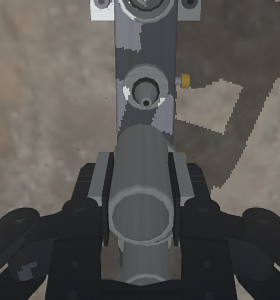

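The 28 is held, rim at (322,315), in line with the tool. The spigot tip is at (326,202) as predicted, so I'll shift about −3.6 mm in y and descend.

Call:
{"fn": "play_rows", "kwargs": {
  "series": [
    [[0.0003,-0.0036,-0.02,0,0,0,0],[0,0,-0.03,0,0,0,0],[0,0,-0.015,0,0,0,0],[0,0,-0.012,0,0,0,0],[0,0,-0.008,0,0,0,0],[0,0,-0.004,0,0,0,0],[0,0,0,0,0,0,0]]
  ]
}}

```text
time: 26.8
tool_pos: [0.5765, -0.1995, 0.0765]
tool_rot: [0.0, 0.998, -0.063, 0.0]
contact_force: [-0.7, 0.1, -1.3]
gripper_width: 0.294
grasp_force: 59.1
```

Call:
{"fn": "play_rows", "kwargs": {
  "series": [
    [[0,0,-0.003,0,0,0,0],[0,0,-0.002,0,0,0,0],[0,0,-0.002,0,0,0,0],[0,0,-0.001,0,0,0,0],[0,0,0,0,0,0,0]]
  ]
}}

```text
time: 27.3
tool_pos: [0.5762, -0.1995, 0.0683]
tool_rot: [-0.0, 0.998, -0.063, -0.0]
contact_force: [-0.2, 0.1, -0.6]
gripper_width: 0.293
grasp_force: 59.1
```

Call:
{"fn": "play_rows", "kwargs": {
  "series": [
    [[0,0.0005,-0.001,0,0,0,0],[0,0,-0.001,0,0,0,0],[0,0,0,0,0,0,0]]
  ]
}}

```text
time: 27.6
tool_pos: [0.5767, -0.1995, 0.0679]
tool_rot: [0.0, 0.998, -0.063, 0.0]
contact_force: [-2.8, -0.0, 5.7]
gripper_width: 0.294
grasp_force: 59.7
```

Home. I'll release, retreat and check all four.

Call:
{"fn": "play_rows", "kwargs": {
  "series": [
    [[0,0,0,0,0,0,1],[0,0,0,0,0,0,1],[0,0,0,0,0,0,1],[0,0,0,0,0,0,1],[0,0,0.025,0,0,0,1],[0,0,0.045,0,0,0,1],[0,0,0.05,0,0,0,1],[0,0,0.05,0,0,0,1],[0,0,0.05,0,0,0,1],[0,0,0.04,0,0,0,1]]
  ]
}}

```text
time: 28.6
tool_pos: [0.5767, -0.1991, 0.3302]
tool_rot: [0.001, 0.998, -0.063, 0.002]
contact_force: [2.1, 0.3, -0.2]
gripper_width: 0.999
grasp_force: 0.0
```

Call:
{"fn": "play_rows", "kwargs": {
  "series": [
    [[0,0,0,0,0,0,1],[0,0,0,0,0,0,1],[0,0,0,0,0,0,1]]
  ]
}}

```text
time: 28.9
tool_pos: [0.5757, -0.1988, 0.3243]
tool_rot: [-0.001, 0.998, -0.063, -0.001]
contact_force: [-0.3, -0.1, -0.7]
gripper_width: 0.999
grasp_force: 0.0
```

Run:
```python
from h import *
f=manip.grab_frame("wrist"); s=manip.state(); print(s["time"],s["tool_pos"],s["contact_force"])
for p in [[.6512,-.2081],[.5758,-.1985],[.5004,-.1889],[.4251,-.1793]]:
    u,v=proj(f,p+[.1]); print(((u-250)*3).round(),((v-40)*3).round())
cv2.imwrite("pics/fin.png",cv2.resize(f["frame"][40:240,250:400],None,fx=3,fy=3,interpolation=cv2.INTER_CUBIC))
```

```text
28.95 [ 0.57557048 -0.19872323  0.32369204] [-0.85157901  0.1445761  -0.05168835]
213.0 142.0
212.0 363.0
212.0 556.0
212.0 726.0
```

View pics/fin.png

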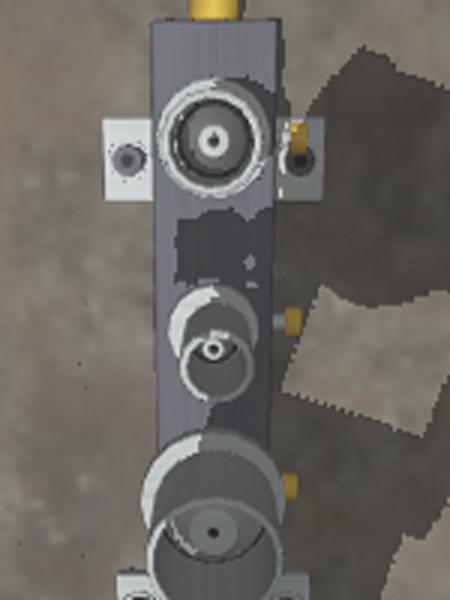

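All four rims sit at the predicted seated positions (28 at (216,366) against (212,363), 35 at (210,140) against (213,142), 54 at about (214,562) against (212,556) in this crop). The 42 was checked earlier.

```bash
python3 -c "
from plant import manip; print(manip.job_done())"
```

```text
the job is handed in; nothing more can be done
None
```

I loaded all four stubs onto their matching purge heads, upright, released and seated by contact force and wrist-camera check, and handed the job in at about 29 s; no verdict came back.

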